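# Slide the base blank under the marking bridge and mark its centre

## Robot

A 6-joint arm with a two-finger parallel gripper is mounted at the origin on the work surface. World frame = base frame: x ahead of the robot, y to its left, z up, the work surface at z = 0. Lengths are in m, angles in rad, forces in N, time in s.
With the tool pointing down it reaches from about 0.375 to 0.975 m from the base axis. Payload 3.8 kg.
Tool frame: the origin (TCP) lies midway between the tips of the shut fingers; the grasp point (between the pads) lies 19 mm behind it; z points along the fingers, y is the direction in which the jaws open and shut (so a half turn about z gives the same grasp; the last joint's range is limited). The gripper opens to 85 mm and grips with 20 to 120 N. Pads are 22 mm wide; open, the fingers measure 114 mm over their backs; the gripper's body (76 mm by 85 mm) begins 54 mm behind the grasp point. The pads swing forward as they close: fully open they stand 13 mm farther back than shut.
Start: joints at [-1.335, 0.264, 1.604, -0, 1.274, -0.037], TCP at [0.182, -0.65, 0.231] pointing down, gripper open.
Joint ranges: [-2.63, 2.63], [-0.94, 2.18], [0.31, 2.57], [-1.31, 4.45], [0, 2.66], [-2.55, 2.55]. Speed limits (rad/s): [2.57, 2.57, 3.14, 3.14, 3.14, 3.14].

## Interface

Orientations are given as a rotation vector (axis times angle).
In Python, from workcell import bot gives the robot as it stands.
- The arm moves only by the tool drive_tool, never from a script. Its argument "deltas" is a list of rows, each an object with "hand": the opening, from 0 (shut) to 1 (fully open); "offset": the shift along the world's x, y, z in cm, a list of three; "angular": the turn, a rotation vector about the world's x, y, z in degrees, a list of three. A call has 1 to 8 rows; each row is the pose to reach, as a shift and turn from the pose commanded when the call began; what a row does not reach only later rows make up. A row lasts 1/8 s, in which the tool goes at most 62.5 mm and 10.7 degrees, less where a joint would pass 70% of its speed; a pose out of reach is approached as far as the arm can. A call with a gripper value outside its range is refused whole. The fingers move at their own pace and stop on an object; "force" is the grip in N (left out, the last holds). Time passes only in rows, so rows that repeat a pose let the fingers close. It gives the time, the measured TCP pose, the force and the opening at its end, in the units of the state.
- bot.read_state(): the state, without advancing time (a new reading comes with each control period).
- bot.read_camera(name): name is "side" or "top" or "wrist"; returns a dict with "frame" (480x640x3 uint8, blue, green, red), "mtx" (3x3 intrinsics, pixels), "R" (3x3) and "t" (3): a world point X has camera coordinates R X + t. Camera axes: x right, y down, z forward; pixel columns grow to the right and rows downward; lengths in m; the calibration is good to about 2 mm. A picture is of the moment at which its call begins. There is no depth.
- bot.finish_job(): hands the job in, once; it reports no verdict.
The state is a dict: "time": time; "q": joint angles; "joint_vel": joint speeds; "joint_torque": joint torques, N m; "tool_pos": TCP position; "tcp_rot": TCP orientation; "wrist_force": force on the tool from outside, world axes, zero at the start; "torque": the same for the moment, N m; "width": opening from 0.0 (shut) to 1.0 (fully open).
Only numpy, scipy, OpenCV 4.12 (cv2) and the standard library are available. Lean on these libraries where they do the work, as an engineer would, in place of code of your own. Each camera call takes 0.05 s, during which the arm holds its last target. There are 200 camera calls.

## Task

Push the flat rectangular wooden blank along the table and in under the low marking bridge until it is fully home against the back stop, keeping it flat on the table: do not lift, carry or tip it. Then press the bridge's spring punch fully down to mark the centre of the blank, and let it spring back up. Do not press the punch before the blank is home, and leave the other things on the table where they are.

Things in the scene. Friction and masses are not known exactly. Their poses are not given: they have to be found in the camera images.
- blank: Rectangular light-wood blank for a figure's base, 110 long (its x axis) x 70 wide (y) x 18 thick, 0.1 to 0.2 kg, loose and flat on the table. Origin at the centre of its underside. It starts before the bridge's mouth, about 150 mm short of home, up to 25 mm to one side and askew by up to 0.3 rad. Either end may lead.
- bridge: Wooden marking bridge fixed to the table: deck 108 mm wide, 12 thick (top at 35), headroom 23, over a channel 76 wide, open only at the bridge's -x side; the blank goes in along its +x axis. Origin on the table straight below the punch: a blank fully home has its origin there, long edges along the bridge's x axis, and sticks out 30 mm in front of the deck.
- bridge_mouth (a point): Centre of the channel's mouth, on the table below the deck's front edge, 25 mm to -x of the bridge's origin. In front of it two lead-in walls, 18 high, flare from the channel's edges to about 105 mm apart 30 mm further out.
- bridge_stop (a point): Centre of the foot of the back stop's face, on the table, 55 mm to +x of the bridge's origin, hidden under the deck, which ends 16 mm behind it.
- punch_top (a point): Centre of the top of the punch's round black knob (32 mm diameter, 10 thick), on the bridge's deck above its origin; 74 mm above the table when up.
- punch (a joint): How far the punch is pressed down (m): 0 up, 0.008 fully down (a hard stop). A spring pushes it back up; it takes about 2 N to start and 5 N at the bottom.
- disc: Bystander: round wooden disc, 64 mm diameter, 18 thick, lying beside the lane on the bridge's -y side. Origin: centre of its underside.
- spool: Bystander: dark wooden spool standing upright, 40 mm diameter, 50 high, beside the lane on the bridge's +y side. Origin: centre of its underside.
- block: Bystander: wooden block 50 x 50 x 45 high, off to the left. Origin: centre of its underside.
- doll: Bystander: husk-doll figure standing 150 high, skirt 72 mm diameter, beyond the bridge. Origin: centre of its underside.
- jar: Bystander: glass jar with a steel cap, 70 mm diameter, 90 high, beyond the bridge. Origin: centre of its underside.
- spray: Bystander: red spray bottle with yellow head, 72 mm diameter, 215 high, off to the right. Origin: centre of its underside.
- scissors: Bystander: scissors with blue handles lying flat, about 175 long, 8 thick, off to the right. Origin: beside the pivot, on the table.
There are look-alikes about, which are no part of the job. Leave any yellow look-alike of the blank alone. Leave any purple look-alike of the bridge alone.

How it is judged:
By the outcome, as a careful person would: the job done as asked, in the order asked, and still so for the second after the job is handed in, with the robot touching nothing.
It also fails if it takes over 51 s, if anything falls off the work surface, if the arm or the gripper's body presses on something with over 40 N, if the wrist force passes 120 N, or if a joint passes its speed limit or range.

## Working session

There is one attempt and no reset: what is moved stays moved. The work goes in short steps, Python scripts to look and compute and a tool call to move; the robot and the scene stay as the last step left them, time stands still between calls to the robot, and variables do not carry over. Pictures are saved under pics/ and viewed, about 8 in all and at most 12, crops included, and the job is handed in when it is done.

Besides the shell and the picture viewer there is one more tool, called after "Call:" as a command line: name --argument value ..., lists and objects as JSON in quotes. drive_tool: Moves the arm, as the interface text tells. Its arguments: {"type":"object","properties":{"deltas":{"type":"array"},"force":{"type":"number"}},"required":["deltas"]}

```bash
mkdir -p pics; cat > h.py <<'E'
import numpy as np, cv2
from workcell import bot
def cam(n):
    return bot.read_camera(n)
def ray(c,uv,z):
    uv=np.atleast_2d(uv).astype(float)
    d=np.c_[uv,np.ones(len(uv))]@np.linalg.inv(c["mtx"]).T@c["R"]
    o=-np.array(c["R"]).T@c["t"]
    return o+d*((z-o[2])/d[:,2])[:,None]
def proj(c,X):
    p=(np.atleast_2d(X)@np.array(c["R"]).T+c["t"])@np.array(c["mtx"]).T
    return p[:,:2]/p[:,2:]
E
python3 - <<'E'
from h import *
import pickle
d={}
for n in("top","side"):
    d[n]=cam(n); cv2.imwrite(f"pics/{n}0.png",d[n]["frame"])
    print(n,-np.array(d[n]["R"]).T@d[n]["t"])
pickle.dump(d,open("c0.pkl","wb"))
print(bot.read_state())
E
```

```text
top [0.49668097 0.00275295 1.04711908]
side [0.24505394 0.87028721 0.71878876]
{'time': 0.1, 'q': array([-1.33491419e+00,  2.64698067e-01,  1.60523004e+00, -2.12611755e-05,
        1.27369387e+00, -3.69078549e-02]), 'joint_vel': array([-0.00032653, -0.00247351, -0.00136141,  0.0003172 ,  0.00064197,
        0.00091937]), 'joint_torque': array([ 4.67602064e-07, -5.16708148e+01, -3.68589413e+01, -9.51104948e-05,
        6.25208908e-03,  7.31648214e-06]), 'tool_pos': array([ 0.18169148, -0.64940838,  0.23007687]), 'tcp_rot': array([-3.11041559e+00, -4.26905576e-01,  3.48149685e-04]), 'wrist_force': array([1.16374529, 0.62600956, 1.32700599]), 'torque': array([0.02555638, 0.03754632, 0.0375312 ]), 'width': 0.9999992915782693}
```

View pics/top0.png

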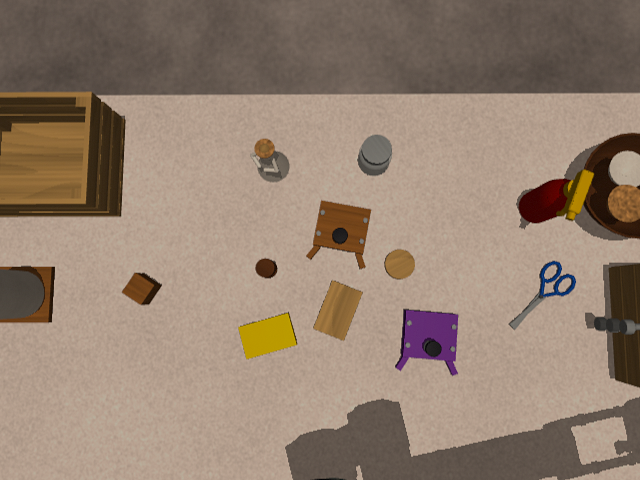

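View pics/side0.png

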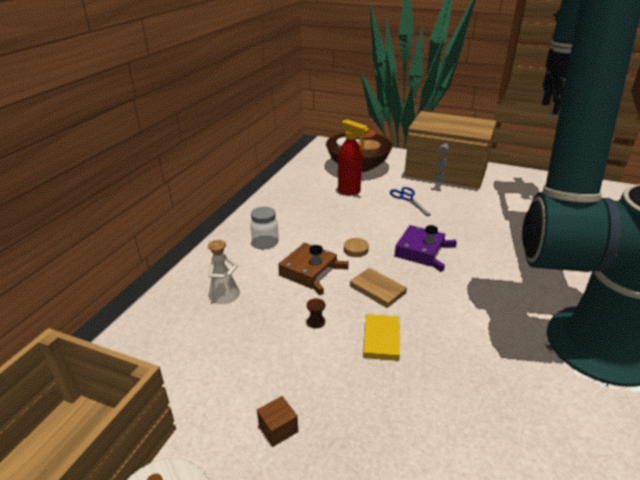

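The top view shows the bridge around (340,228) with its mouth facing down the image (-x), the blank at (338,310) turned askew, the disc at (400,264), the spool at (266,268) and the look-alikes at (267,336) and (430,335). The side view shows the same layout.

```bash
cat > meas.py <<'E'
from h import *
def blob(m,near):
    m=cv2.morphologyEx(m.astype(np.uint8),cv2.MORPH_OPEN,np.ones((3,3)))
    cs,_=cv2.findContours(m,cv2.RETR_EXTERNAL,cv2.CHAIN_APPROX_NONE)
    cs=[c for c in cs if cv2.contourArea(c)>60]
    return min(cs,key=lambda c:abs(cv2.pointPolygonTest(c,tuple(map(float,near)),True)) if cv2.pointPolygonTest(c,tuple(map(float,near)),False)<0 else -1)
def rect(c,cnt,z):
    P=ray(c,cnt.reshape(-1,2),z)[:,:2]
    return cv2.minAreaRect((P*1000).astype(np.float32))
E
python3 - <<'E'
from meas import *
import pickle
c=pickle.load(open("c0.pkl","rb"))["top"]
hsv=cv2.cvtColor(c["frame"],cv2.COLOR_BGR2HSV)
for p in[(338,310),(345,212),(400,264),(340,236),(266,268),(300,330),(330,250)]: print(p,hsv[p[1],p[0]])
H,S,V=cv2.split(hsv)
sat=(S>90)
b=blob(sat&(H<30)&(V>100),(338,310)); print("blank",rect(c,b,.018))
d=blob(sat&(H<30)&(V>100),(400,264)); print("disc",rect(c,d,.018))
k=blob((V<50)&(np.hypot(*(np.indices(V.shape)-np.array([236,340])[:,None,None]))<14),(340,236)); print("knob",rect(c,k,.074))
br=blob(sat&(H<30),(350,215)); print("bridge",rect(c,br,.035)); 
s=blob(V<80,(266,268)); print("spool",rect(c,s,.05))
# four screws: grey on deck
m=cv2.convexHull(br); mk=np.zeros_like(V); cv2.drawContours(mk,[m],-1,1,-1)
cv2.imwrite("pics/crop0.png",cv2.resize(c["frame"][180:360,220:440],None,fx=3.6,fy=3.3,interpolation=cv2.INTER_CUBIC))
sc=(S<70)&(V>100)&(mk>0)
n,_,st,ce=cv2.connectedComponentsWithStats(sc.astype(np.uint8))
for i in range(1,n):print(st[i,4],ce[i],ray(c,ce[i],.035)[0])
E
```

```text
(338, 310) [ 17 155 128]
(345, 212) [ 14 198 107]
(400, 264) [ 17 153 150]
(340, 236) [150  15  33]
(266, 268) [ 12 194  75]
(300, 330) [ 13  54 178]
(330, 250) [ 13  52 186]
blank ((467.437744140625, 3.6321945190429688), (69.7795181274414, 109.40763854980469), 68.2760009765625)
disc ((565.2525634765625, -128.17799377441406), (61.6886100769043, 61.7413444519043), 89.97208404541016)
knob ((618.7636108398438, -1.022054672241211), (28.744462966918945, 30.22577476501465), 45.115020751953125)
bridge ((627.5687866210938, -2.4281158447265625), (122.35262298583984, 125.62859344482422), 79.7691421508789)
spool ((553.809814453125, 151.1300811767578), (37.171531677246094, 41.54360580444336), 0.008477087132632732)
1 [328. 201.] [0.69687423 0.02368249 0.035     ]
1 [320. 203.] [0.69259508 0.04064914 0.035     ]
2 [333.5 202. ] [0.69470274 0.01201116 0.035     ]
1 [340. 203.] [ 0.69252946 -0.00177238  0.035     ]
1 [345. 204.] [ 0.69036259 -0.01236727  0.035     ]
1 [351. 205.] [ 0.68819398 -0.02507336  0.035     ]
2 [319.  207.5] [0.68292266 0.04273792 0.035     ]
1 [356. 206.] [ 0.68603001 -0.03565339  0.035     ]
1 [367. 208.] [ 0.68170332 -0.05890784  0.035     ]
3 [318. 212.] [0.67326843 0.04482277 0.035     ]
16 [322.3125 212.0625] [0.67312222 0.03568876 0.035     ]
79 [312.36708861 236.43037975] [0.62117128 0.05650318 0.035     ]
4 [370.  215.5] [ 0.6656319 -0.0651354  0.035    ]
17 [365.         219.94117647] [ 0.65615687 -0.05451701  0.035     ]
96 [365.73958333 244.625     ] [ 0.60374654 -0.05574075  0.035     ]
16 [318.3125 232.8125] [0.62884371 0.04400143 0.035     ]
16 [361.3125 240.8125] [ 0.61181159 -0.04649206  0.035     ]
587 [336.00511073 256.53833049] [0.57866781 0.00671502 0.035     ]
1 [307. 253.] [0.58613804 0.0676071  0.035     ]
```

View pics/crop0.png

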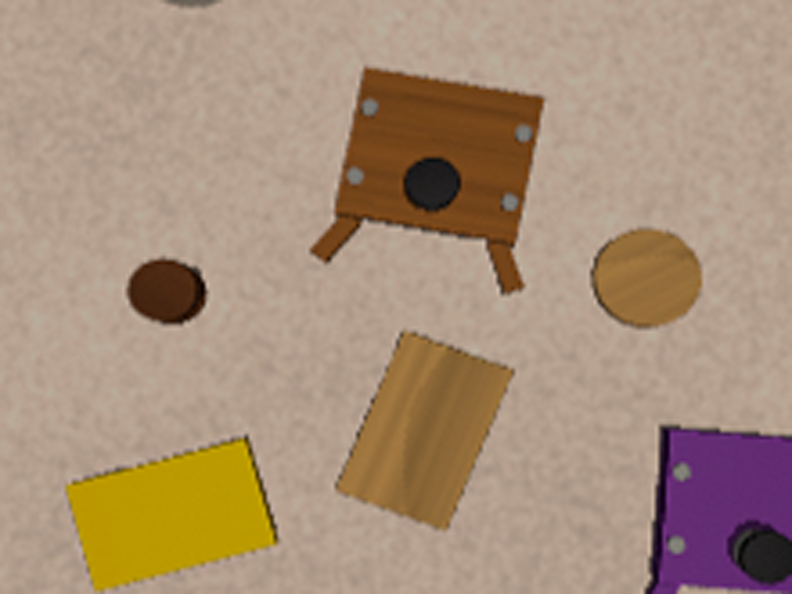

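The crop shows the bridge deck with four screws and a black knob. From these, the bridge origin is about (0.619, -0.001) with yaw -10.6°. In bridge axes the blank sits at (-150, -23) mm and is turned -11°.

I'll only push the blank: first with two spread fingers on its long side to centre and square it, then on its tail.

Call:
drive_tool --deltas '[{"hand": 0.5,"offset": [2.3,5,0],"angular": [0,0,8]},{"hand": 0.5,"offset": [4.6,10,0],"angular": [0,0,16]},{"hand": 0.5,"offset": [6.9,15,0],"angular": [0,0,24]},{"hand": 0.5,"offset": [9.2,20,0],"angular": [0,0,32]},{"hand": 0.5,"offset": [11.5,25,0],"angular": [0,0,40]},{"hand": 0.5,"offset": [13.8,30,0],"angular": [0,0,48]},{"hand": 0.5,"offset": [16.1,35,0],"angular": [0,0,56]},{"hand": 0.5,"offset": [18.4,40,0],"angular": [0,0,64]}]'

```text
time: 1.1
tool_pos: [0.366, -0.2482, 0.231]
tcp_rot: [-2.409, -2.017, -0.0]
wrist_force: [1.0, -0.5, -0.5]
width: 0.495
```

Call:
drive_tool --deltas '[{"hand": 0.5,"offset": [2.3,5,-2],"angular": [0,0,0]},{"hand": 0.5,"offset": [4.6,10,-4],"angular": [0,0,0]},{"hand": 0.5,"offset": [6.9,15,-6],"angular": [0,0,0]},{"hand": 0.5,"offset": [9,19,-8],"angular": [0,0,0]},{"hand": 0.5,"offset": [9,19,-9],"angular": [0,0,0]},{"hand": 0.5,"offset": [9,19,-9],"angular": [0,0,0]}]'

```text
time: 1.85
tool_pos: [0.4546, -0.0599, 0.14]
tcp_rot: [-2.411, -2.011, 0.004]
wrist_force: [-0.4, 0.5, -0.0]
width: 0.499
```

```bash
cat > st.py <<'E'
from h import *
from scipy.spatial.transform import Rotation as Ro
O=np.array([.619,-.001]); a=np.radians(-10.6); X=np.array([np.cos(a),np.sin(a)]); Y=np.array([-X[1],X[0]])
def st():
    s=bot.read_state(); y=Ro.from_rotvec(s["tcp_rot"]).as_matrix()
    p=s["tool_pos"]; d=p[:2]-O
    print("t %.2f"%s["time"],"tcp",p.round(4),"bridge mm",(d@X*1e3).round(1),(d@Y*1e3).round(1),"jaw deg %.1f"%np.degrees(np.arctan2(y[1,1],y[0,1])),"toolz",y[:,2].round(3),"F",s["wrist_force"].round(1),"w %.2f"%s["width"],"q",s["q"].round(2))
E
python3 - <<'E'
from st import *
c=cam("wrist"); cv2.imwrite("pics/w1.png",c["frame"]); st()
E
```

```text
t 1.90 tcp [ 0.4551 -0.0606  0.1409] bridge mm -150.1 -88.7 jaw deg -10.4 toolz [-0.001 -0.    -1.   ] F [-0.  -0.2 -1.1] w 0.50 q [-0.19 -0.07  2.14 -0.    1.07 -0.  ]
```

View pics/w1.png

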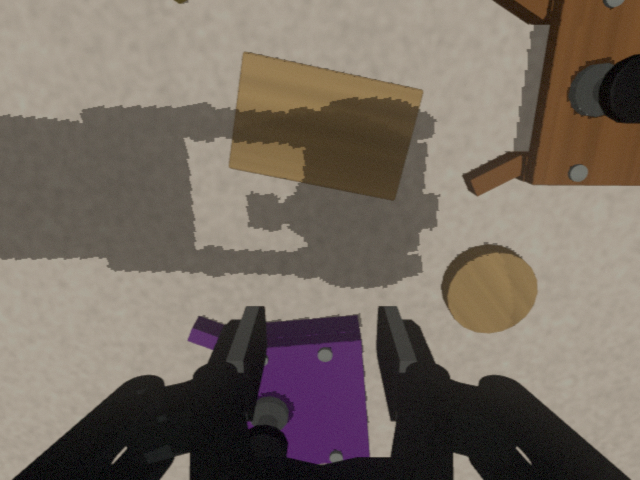

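The wrist view shows the blank with its corners near (245,52), (422,90), (396,200) and (230,168). The fingers are clear on its -y side, and the disc at (490,290) is away from the path. Next I go down and push the side square.

Call:
drive_tool --deltas '[{"hand": 0.5,"offset": [0,0,-5],"angular": [0,0,0]},{"hand": 0.5,"offset": [0,0,-10],"angular": [0,0,0]},{"hand": 0.5,"offset": [0,0,-12.5],"angular": [0,0,0]},{"hand": 0.5,"offset": [0,0,-13.4],"angular": [0,0,0]},{"hand": 0.5,"offset": [0,0,-13.4],"angular": [0,0,0]},{"hand": 0.5,"offset": [0.1,0.5,-13.4],"angular": [0,0,0]},{"hand": 0.5,"offset": [0.2,1,-13.4],"angular": [0,0,0]}]'

```text
time: 2.78
tool_pos: [0.4593, -0.05, 0.0087]
tcp_rot: [2.412, 2.01, 0.003]
wrist_force: [0.1, -0.5, 0.3]
width: 0.5
```

Call:
drive_tool --deltas '[{"hand": 0.5,"offset": [0.08,0.4,0],"angular": [0,0,0]},{"hand": 0.5,"offset": [0.15,0.8,0],"angular": [0,0,0]},{"hand": 0.5,"offset": [0.22,1.2,0],"angular": [0,0,0]},{"hand": 0.5,"offset": [0.3,1.6,0],"angular": [0,0,0]},{"hand": 0.5,"offset": [0.38,2,0],"angular": [0,0,0]},{"hand": 0.5,"offset": [0.45,2.4,0],"angular": [0,0,0]},{"hand": 0.5,"offset": [0.52,2.8,0],"angular": [0,0,0]},{"hand": 0.5,"offset": [0.52,2.8,0],"angular": [0,0,0]}]'

```text
time: 3.78
tool_pos: [0.4629, -0.0216, 0.0072]
tcp_rot: [-2.412, -2.012, 0.0]
wrist_force: [-0.7, 0.2, -0.9]
width: 0.496
```

```bash
python3 - <<'E'
from st import *
c=cam("wrist"); cv2.imwrite("pics/w2.png",c["frame"]); st()
import pickle; pickle.dump(c,open("w2.pkl","wb"))
t=cam("top"); cv2.imwrite("pics/t2.png",cv2.resize(t["frame"][180:360,220:440],None,fx=3.6,fy=3.3,interpolation=cv2.INTER_CUBIC))
E
```

```text
t 3.83 tcp [ 0.4628 -0.0217  0.0071] bridge mm -149.7 -49.1 jaw deg -10.4 toolz [-0.  0. -1.] F [ 0.2  0.8 -0.4] w 0.50 q [-0.1   0.13  2.23  0.    0.78  0.08]
```

View pics/w2.png

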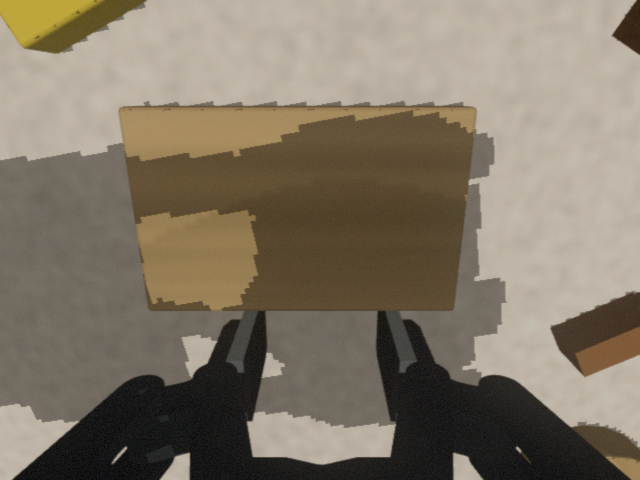

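The blank is now square to the fingers, with top-face corners near (120,107), (476,107), (455,309) and (149,309). I'll measure where it is.

```bash
python3 - <<'E'
from st import *
import pickle
c=pickle.load(open("w2.pkl","rb"))
P=ray(c,[(120,107),(476,107),(455,309),(149,309)],.018)[:,:2]-O
print(np.c_[P@X,P@Y].round(4), (P.mean(0)@X).round(4),(P.mean(0)@Y).round(4))
E
```

```text
[[-0.2116  0.0308]
 [-0.1044  0.0312]
 [-0.1033 -0.0369]
 [-0.2118 -0.0375]] -0.1578 -0.0031
```

Call:
drive_tool --deltas '[{"hand": 0.5,"offset": [0.03,0.15,0],"angular": [0,0,0]},{"hand": 0.5,"offset": [0.06,0.3,0],"angular": [0,0,0]},{"hand": 0.5,"offset": [0.06,0.3,0],"angular": [0,0,0]},{"hand": 0.5,"offset": [-0.2,-1,0],"angular": [0,0,0]},{"hand": 0.4,"offset": [-0.4,-2,0],"angular": [0,0,0]},{"hand": 0.3,"offset": [-0.4,-2,4],"angular": [0,0,0]},{"hand": 0.3,"offset": [-0.4,-2,8],"angular": [0,0,0]},{"hand": 0.3,"offset": [-0.4,-2,9],"angular": [0,0,0]}]'

```text
time: 4.88
tool_pos: [0.4612, -0.0432, 0.1002]
tcp_rot: [2.411, 2.008, 0.006]
wrist_force: [-0.7, 0.7, -0.3]
width: 0.301
```

Call:
drive_tool --deltas '[{"hand": 0.3,"offset": [-0.7,1,0],"angular": [0,0,-10]},{"hand": 0.3,"offset": [-1.6,2,0],"angular": [0,0,-20]},{"hand": 0.3,"offset": [-2.5,3,0],"angular": [0,0,-30]},{"hand": 0.3,"offset": [-3.4,4,0],"angular": [0,0,-40]},{"hand": 0.3,"offset": [-4.3,5,0],"angular": [0,0,-50]},{"hand": 0.3,"offset": [-5.2,6,0],"angular": [0,0,-60]},{"hand": 0.3,"offset": [-6.1,7.2,0],"angular": [0,0,-70]},{"hand": 0.3,"offset": [-7.1,8.4,0],"angular": [0,0,-80]}]'

```text
time: 5.88
tool_pos: [0.3869, 0.0418, 0.0963]
tcp_rot: [3.141, -0.02, -0.003]
wrist_force: [-1.0, -0.3, -0.1]
width: 0.299
```

Call:
drive_tool --deltas '[{"hand": 0.3,"offset": [0,0,0],"angular": [0,0,-10]},{"hand": 0.3,"offset": [0,0,0],"angular": [0,0,-10.2]},{"hand": 0.3,"offset": [0,0,0],"angular": [0,0,-10.2]}]'

```text
time: 6.25
tool_pos: [0.3877, 0.0417, 0.0968]
tcp_rot: [3.128, -0.286, -0.001]
wrist_force: [1.2, -0.5, 0.4]
width: 0.297
```

```bash
python3 - <<'E'
from st import *
c=cam("wrist"); cv2.imwrite("pics/w3.png",c["frame"]); st()
import pickle; pickle.dump(c,open("w3.pkl","wb"))
E
```

```text
t 6.30 tcp [0.3879 0.0417 0.097 ] bridge mm -235.0 -0.6 jaw deg -100.5 toolz [-0.001 -0.    -1.   ] F [0.4 0.2 0.6] w 0.30 q [ 0.04 -0.16  2.32  0.    0.99  1.8 ]
```

View pics/w3.png

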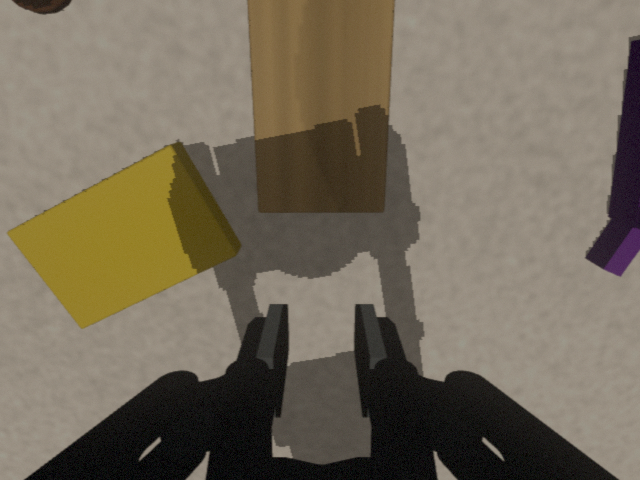

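The blank's tail edge runs from (258,212) to (385,212), squarely ahead of the fingers. The yellow look-alike's nearest corner is at (240,250), so I'll check that clearance.

```bash
python3 - <<'E'
from st import *
import pickle
c=pickle.load(open("w3.pkl","rb"))
for p in[(258,212),(385,212),(248,0),(394,0),(240,250),(178,142)]:
    P=ray(c,p,.018)[0,:2]-O; print(p,(P@X).round(4),(P@Y).round(4))
E
```

```text
(258, 212) -0.2125 0.0332
(385, 212) -0.2124 -0.0367
(248, 0) -0.1097 0.033
(394, 0) -0.1095 -0.0354
(240, 250) -0.2349 0.0445
(178, 142) -0.175 0.073
```

Call:
drive_tool --deltas '[{"hand": 0.3,"offset": [0,0,-4],"angular": [0,0,0]},{"hand": 0.3,"offset": [0,0,-7.5],"angular": [0,0,0]},{"hand": 0.3,"offset": [0,0,-9],"angular": [0,0,0]},{"hand": 0.3,"offset": [0,0,-9],"angular": [0,0,0]},{"hand": 0.3,"offset": [0.5,-0.1,-9],"angular": [0,0,0]},{"hand": 0.3,"offset": [1,-0.2,-9],"angular": [0,0,0]},{"hand": 0.3,"offset": [1.5,-0.3,-9],"angular": [0,0,0]},{"hand": 0.3,"offset": [2,-0.37,-9],"angular": [0,0,0]}]'

```text
time: 7.3
tool_pos: [0.4086, 0.0382, 0.0076]
tcp_rot: [-3.128, 0.289, -0.001]
wrist_force: [-0.8, 0.1, 0.6]
width: 0.296
```

Call:
drive_tool --deltas '[{"hand": 0.3,"offset": [0.7,-0.12,0],"angular": [0,0,0]},{"hand": 0.3,"offset": [1.4,-0.25,0],"angular": [0,0,0]},{"hand": 0.3,"offset": [2.1,-0.37,0],"angular": [0,0,0]},{"hand": 0.3,"offset": [2.8,-0.5,0],"angular": [0,0,0]},{"hand": 0.3,"offset": [3.5,-0.62,0],"angular": [0,0,0]},{"hand": 0.3,"offset": [4.2,-0.75,0],"angular": [0,0,0]},{"hand": 0.3,"offset": [4.9,-0.87,0],"angular": [0,0,0]},{"hand": 0.3,"offset": [4.9,-0.87,0],"angular": [0,0,0]}]'

```text
time: 8.3
tool_pos: [0.4582, 0.0294, 0.0075]
tcp_rot: [-3.128, 0.29, -0.002]
wrist_force: [0.8, -0.2, 0.2]
width: 0.301
```

```bash
python3 - <<'E'
from st import *
c=cam("wrist"); cv2.imwrite("pics/w4.png",c["frame"]); st()
import pickle; pickle.dump(c,open("w4.pkl","wb"))
E
```

```text
t 8.35 tcp [0.4577 0.0295 0.0074] bridge mm -164.2 0.3 jaw deg -100.6 toolz [ 0.001  0.    -1.   ] F [-0.2  0.  -1. ] w 0.30 q [0.01 0.12 2.24 0.   0.78 1.77]
```

View pics/w4.png

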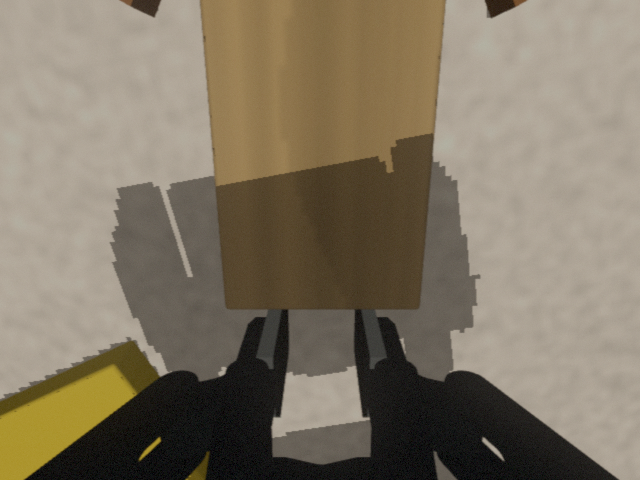

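The blank's tail is flush with both fingers at row 308, and it sits centred between the lead-in walls seen at (155,10) and (490,12). I carry on pushing.

Call:
drive_tool --deltas '[{"hand": 0.3,"offset": [0.6,-0.11,0],"angular": [0,0,0]},{"hand": 0.3,"offset": [1.2,-0.22,0],"angular": [0,0,0]},{"hand": 0.3,"offset": [1.8,-0.34,0],"angular": [0,0,0]},{"hand": 0.3,"offset": [2.4,-0.45,0],"angular": [0,0,0]},{"hand": 0.3,"offset": [3,-0.56,0],"angular": [0,0,0]},{"hand": 0.3,"offset": [3.6,-0.67,0],"angular": [0,0,0]},{"hand": 0.3,"offset": [4.2,-0.79,0],"angular": [0,0,0]},{"hand": 0.3,"offset": [4.8,-0.9,0],"angular": [0,0,0]}]'

```text
time: 9.35
tool_pos: [0.5055, 0.0205, 0.0073]
tcp_rot: [3.128, -0.289, -0.0]
wrist_force: [-0.8, 0.6, 0.1]
width: 0.301
```

Call:
drive_tool --deltas '[{"hand": 0.3,"offset": [0.5,-0.09,0],"angular": [0,0,0]},{"hand": 0.3,"offset": [1,-0.19,0],"angular": [0,0,0]},{"hand": 0.3,"offset": [1.5,-0.28,0],"angular": [0,0,0]},{"hand": 0.3,"offset": [2,-0.37,0],"angular": [0,0,0]},{"hand": 0.3,"offset": [2.5,-0.47,0],"angular": [0,0,0]},{"hand": 0.3,"offset": [3,-0.56,0],"angular": [0,0,0]},{"hand": 0.3,"offset": [3.5,-0.66,0],"angular": [0,0,0]},{"hand": 0.3,"offset": [3.8,-0.71,0],"angular": [0,0,0]}]'

```text
time: 10.35
tool_pos: [0.5435, 0.0134, 0.0073]
tcp_rot: [-3.128, 0.289, -0.0]
wrist_force: [-0.5, 0.4, 1.1]
width: 0.295
```

Call:
drive_tool --deltas '[{"hand": 0.3,"offset": [0.3,-0.06,0],"angular": [0,0,0]},{"hand": 0.3,"offset": [0.6,-0.11,0],"angular": [0,0,0]},{"hand": 0.3,"offset": [0.6,-0.11,0],"angular": [0,0,0]}]'

```text
time: 10.72
tool_pos: [0.5496, 0.0123, 0.0073]
tcp_rot: [3.128, -0.289, 0.001]
wrist_force: [-0.3, 0.3, -0.1]
width: 0.303
```

```bash
python3 - <<'E'
from st import *
st()
E
```

```text
t 10.72 tcp [0.5496 0.0123 0.0073] bridge mm -70.7 0.3 jaw deg -100.6 toolz [ 0.001 -0.    -1.   ] F [-0.3  0.3 -0.1] w 0.30 q [-0.02  0.27  2.05 -0.    0.81  1.73]
```

Call:
drive_tool --deltas '[{"hand": 0.3,"offset": [0.15,-0.03,0],"angular": [0,0,0]},{"hand": 0.3,"offset": [0.3,-0.06,0],"angular": [0,0,0]},{"hand": 0.3,"offset": [0.3,-0.06,0],"angular": [0,0,0]}]'

```text
time: 11.1
tool_pos: [0.5523, 0.0117, 0.0073]
tcp_rot: [3.128, -0.289, 0.001]
wrist_force: [-0.9, -0.5, -0.3]
width: 0.3
```

Call:
drive_tool --deltas '[{"hand": 0.3,"offset": [0.1,-0.02,0],"angular": [0,0,0]},{"hand": 0.3,"offset": [0.2,-0.04,0],"angular": [0,0,0]},{"hand": 0.3,"offset": [0.2,-0.04,0],"angular": [0,0,0]}]'

```text
time: 11.48
tool_pos: [0.5543, 0.0114, 0.0073]
tcp_rot: [-3.128, 0.289, -0.0]
wrist_force: [-0.3, 0.5, -0.2]
width: 0.297
```

Now at x_b ≈ -66 with no stop force yet, so I continue in 1 mm steps.

Call:
drive_tool --deltas '[{"hand": 0.3,"offset": [0.1,-0.02,0],"angular": [0,0,0]},{"hand": 0.3,"offset": [0.2,-0.04,0],"angular": [0,0,0]},{"hand": 0.3,"offset": [0.2,-0.04,0],"angular": [0,0,0]}]'

```text
time: 11.85
tool_pos: [0.5548, 0.0112, 0.007]
tcp_rot: [-3.128, 0.29, 0.004]
wrist_force: [-5.4, 1.0, 3.8]
width: 0.298
```

```bash
python3 - <<'E'
from st import *
c=cam("wrist"); cv2.imwrite("pics/w5.png",c["frame"]); st()
import pickle; pickle.dump(c,open("w5.pkl","wb"))
E
```

```text
t 11.90 tcp [0.5548 0.0111 0.007 ] bridge mm -65.3 0.1 jaw deg -100.6 toolz [-0.003  0.    -1.   ] F [-4.8  1.3  3.3] w 0.30 q [-0.02  0.28  2.04  0.    0.82  1.73]
```

View pics/w5.png

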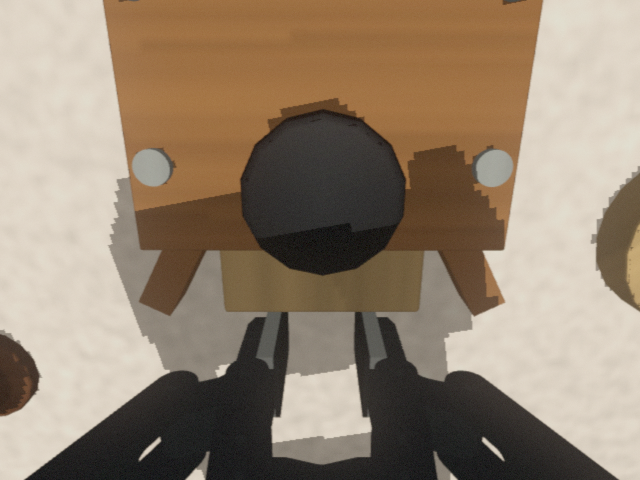

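The stop force has appeared. The image shows the blank square and centred in the mouth, its tail edge from (225,311) to (421,311), with the knob at (323,191). I press 1 mm further to seat it, back off, and measure from this picture.

Call:
drive_tool --deltas '[{"hand": 0.3,"offset": [0.1,-0.02,0],"angular": [0,0,0]},{"hand": 0.3,"offset": [0.1,-0.02,0],"angular": [0,0,0]}]'

```text
time: 12.15
tool_pos: [0.5549, 0.0111, 0.0068]
tcp_rot: [-3.128, 0.29, 0.007]
wrist_force: [-7.5, 1.7, 5.3]
width: 0.299
```

```bash
python3 - <<'E'
from st import *
import pickle
st()
c=pickle.load(open("w5.pkl","rb"))
def f(p,z):
    P=ray(c,p,z)[0,:2]; d=P-O; print(p,P.round(4),(d@X*1e3).round(1),(d@Y*1e3).round(1))
f((323,191),.074)
for p in[(225,311),(421,311)]:f(p,.018)
for p in[(140,250),(504,250),(152,167),(494,168)]:f(p,.035)
E
```

```text
t 12.15 tcp [0.5549 0.0111 0.0068] bridge mm -65.3 0.1 jaw deg -100.6 toolz [-0.005  0.001 -1.   ] F [-7.5  1.7  5.3] w 0.30 q [-0.03  0.29  2.04  0.    0.82  1.73]
(323, 191) [ 0.6203 -0.0024] 1.6 -1.1
(225, 311) [0.5718 0.0417] -54.3 33.3
(421, 311) [ 0.559  -0.0266] -54.3 -36.2
(140, 250) [0.6043 0.0549] -24.7 52.2
(504, 250) [ 0.5847 -0.0498] -24.7 -54.3
(152, 167) [0.6269 0.0438] -0.5 45.5
(494, 168) [ 0.6094 -0.0481] -0.7 -48.1
```

The blank sticks out 29.6 mm, so it is home, and the force rises without further movement. Now I back off, go up, shut the gripper and move over the knob at (0.620, -0.002).

Call:
drive_tool --deltas '[{"hand": 0.3,"offset": [-1,0.18,0],"angular": [0,0,0]},{"hand": 0.3,"offset": [-3,0.55,0],"angular": [0,0,0]},{"hand": 0.3,"offset": [-4,0.73,1],"angular": [0,0,0]},{"hand": 0,"offset": [-4,0.73,6],"angular": [0,0,0]},{"hand": 0,"offset": [-4,0.73,12],"angular": [0,0,0]},{"hand": 0,"offset": [1,-0.3,12],"angular": [0,0,0]},{"hand": 0,"offset": [6.3,-1.3,12],"angular": [0,0,0]},{"hand": 0,"offset": [6.3,-1.3,11],"angular": [0,0,0]}]'

```text
time: 13.15
tool_pos: [0.6254, -0.0032, 0.1199]
tcp_rot: [-3.128, 0.291, -0.013]
wrist_force: [-0.5, 0.5, -0.4]
width: 0.001
```

Call:
drive_tool --deltas '[{"hand": 0,"offset": [0,0,-1.5],"angular": [0,0,0]},{"hand": 0,"offset": [0,0,-3],"angular": [0,0,0]},{"hand": 0,"offset": [0,0,-3.5],"angular": [0,0,0]},{"hand": 0,"offset": [0,0,-3.5],"angular": [0,0,0]}]'

```text
time: 13.65
tool_pos: [0.619, -0.002, 0.0815]
tcp_rot: [3.128, -0.289, -0.003]
wrist_force: [0.6, 0.3, -0.4]
width: -0.0
```

```bash
python3 - <<'E'
from st import *
st()
E
```

```text
t 13.65 tcp [ 0.619  -0.002   0.0815] bridge mm 0.2 -1.0 jaw deg -100.6 toolz [-0.002  0.    -1.   ] F [ 0.6  0.3 -0.4] w -0.00 q [-0.04  0.29  1.86  0.    0.99  1.71]
```

Call:
drive_tool --deltas '[{"hand": 0,"offset": [0,0,-0.4],"angular": [0,0,0]},{"hand": 0,"offset": [0,0,-0.8],"angular": [0,0,0]},{"hand": 0,"offset": [0,0,-1.1],"angular": [0,0,0]},{"hand": 0,"offset": [0,0,-1.4],"angular": [0,0,0]},{"hand": 0,"offset": [0,0,-1.6],"angular": [0,0,0]},{"hand": 0,"offset": [0,0,-1.6],"angular": [0,0,0]}]'

```text
time: 14.4
tool_pos: [0.6205, -0.0022, 0.0666]
tcp_rot: [-3.128, 0.289, -0.001]
wrist_force: [-1.0, -0.2, 3.6]
width: -0.002
```

Still on the spring at 3.6 N, so I press further to the hard stop.

Call:
drive_tool --deltas '[{"hand": 0,"offset": [0,0,-0.1],"angular": [0,0,0]},{"hand": 0,"offset": [0,0,-0.2],"angular": [0,0,0]},{"hand": 0,"offset": [0,0,-0.3],"angular": [0,0,0]},{"hand": 0,"offset": [0,0,-0.3],"angular": [0,0,0]}]'

```text
time: 14.9
tool_pos: [0.6206, -0.0022, 0.0659]
tcp_rot: [-3.128, 0.289, -0.002]
wrist_force: [-5.6, 1.1, 15.5]
width: 0.001
```

Hard stop reached: 15.5 N, with the TCP at 65.9 mm, which is 8 mm of travel. I let it up, clear away and check.

Call:
drive_tool --deltas '[{"hand": 0,"offset": [0,0,0.5],"angular": [0,0,0]},{"hand": 0,"offset": [0,0,1],"angular": [0,0,0]},{"hand": 0,"offset": [0,0,2],"angular": [0,0,0]},{"hand": 0,"offset": [0,0,6],"angular": [0,0,0]},{"hand": 0,"offset": [0,0,12],"angular": [0,0,0]},{"hand": 0,"offset": [-3,-4,14],"angular": [0,0,0]},{"hand": 0,"offset": [-6,-9,14],"angular": [0,0,0]},{"hand": 0,"offset": [-9,-14,14],"angular": [0,0,0]}]'

```text
time: 15.9
tool_pos: [0.529, -0.1432, 0.2037]
tcp_rot: [3.128, -0.287, 0.0]
wrist_force: [0.3, -0.8, -0.5]
width: -0.001
```

Call:
drive_tool --deltas '[{"hand": 0,"offset": [-2,-5,0],"angular": [0,0,0]},{"hand": 0,"offset": [-4,-10,0],"angular": [0,0,0]},{"hand": 0,"offset": [-6,-15,0],"angular": [0,0,0]},{"hand": 0,"offset": [-6,-15,0],"angular": [0,0,0]},{"hand": 0,"offset": [-6,-15,0],"angular": [0,0,0]}]'

```text
time: 16.52
tool_pos: [0.4696, -0.2919, 0.2028]
tcp_rot: [-3.127, 0.291, 0.001]
wrist_force: [0.8, -1.1, -0.6]
width: 0.001
```

```bash
python3 - <<'E'
from st import *
t=cam("top"); s=cam("side"); st()
a=cv2.resize(t["frame"][120:380,200:460],(400,400),interpolation=cv2.INTER_CUBIC)
b=cv2.resize(s["frame"][190:370,230:410],(400,400),interpolation=cv2.INTER_CUBIC)
cv2.imwrite("pics/end.png",np.hstack([a,b]))
from meas import *
import pickle
c0=pickle.load(open("c0.pkl","rb"))
def knob(c,p,lim):
    V=cv2.cvtColor(c["frame"],cv2.COLOR_BGR2HSV)[...,2]
    m=(V<60)&(np.hypot(*(np.indices(V.shape)-np.array(p[::-1])[:,None,None]))<lim)
    ys,xs=np.nonzero(m); return xs.mean().round(2),ys.mean().round(2),len(xs)
for n,p in(("top",(340,236)),("side",(316,251))): 
    c=t if n=="top" else s
    print(n,knob(c0[n],p,11),knob(c,p,11))
hsv=cv2.cvtColor(t["frame"],cv2.COLOR_BGR2HSV)
H,S,V=cv2.split(hsv)
print("disc",rect(t,blob((S>90)&(H<30)&(V>100),(400,264)),.018)[0],"spool",rect(t,blob(V<80,(266,268)),.05)[0])
for n,c in(("top",t),("side",s)):
    d=cv2.absdiff(c["frame"],c0[n]["frame"]).max(2)>60
    k,_,q,_=cv2.connectedComponentsWithStats(d.astype(np.uint8)); print(n,[list(r) for r in q[1:] if r[4]>40])
E
```

```text
t 16.62 tcp [ 0.4702 -0.2911  0.203 ] bridge mm -92.8 -312.5 jaw deg -100.5 toolz [-0.001  0.001 -1.   ] F [-0.  -0.4 -1. ] w -0.00 q [-0.6   0.05  1.9   0.    1.19  1.15]
top (np.float64(339.46), np.float64(235.33), 200) (np.float64(339.42), np.float64(235.32), 199)
side (np.float64(315.39), np.float64(251.88), 126) (np.float64(315.51), np.float64(252.12), 130)
disc (565.2525634765625, -128.17799377441406) spool (550.9104614257812, 151.91307067871094)
top [[np.int32(319), np.int32(246), np.int32(35), np.int32(20), np.int32(453)], [np.int32(371), np.int32(256), np.int32(269), np.int32(224), np.int32(20663)], [np.int32(313), np.int32(281), np.int32(50), np.int32(59), np.int32(1727)], [np.int32(627), np.int32(323), np.int32(13), np.int32(10), np.int32(93)], [np.int32(366), np.int32(344), np.int32(83), np.int32(84), np.int32(2746)], [np.int32(298), np.int32(404), np.int32(65), np.int32(55), np.int32(888)], [np.int32(249), np.int32(426), np.int32(48), np.int32(54), np.int32(1669)], [np.int32(356), np.int32(466), np.int32(7), np.int32(14), np.int32(62)]]
side [[np.int32(402), np.int32(0),
[... 1428 characters left out ...]
nt32(40), np.int32(181)], [np.int32(424), np.int32(247), np.int32(71), np.int32(48), np.int32(1254)], [np.int32(319), np.int32(264), np.int32(25), np.int32(25), np.int32(334)], [np.int32(350), np.int32(269), np.int32(57), np.int32(39), np.int32(1250)], [np.int32(553), np.int32(269), np.int32(39), np.int32(34), np.int32(849)], [np.int32(622), np.int32(288), np.int32(18), np.int32(9), np.int32(88)], [np.int32(596), np.int32(293), np.int32(23), np.int32(17), np.int32(73)], [np.int32(469), np.int32(298), np.int32(49), np.int32(49), np.int32(600)], [np.int32(527), np.int32(313), np.int32(26), np.int32(7), np.int32(105)], [np.int32(480), np.int32(348), np.int32(120), np.int32(62), np.int32(3499)]]
```

View pics/end.png

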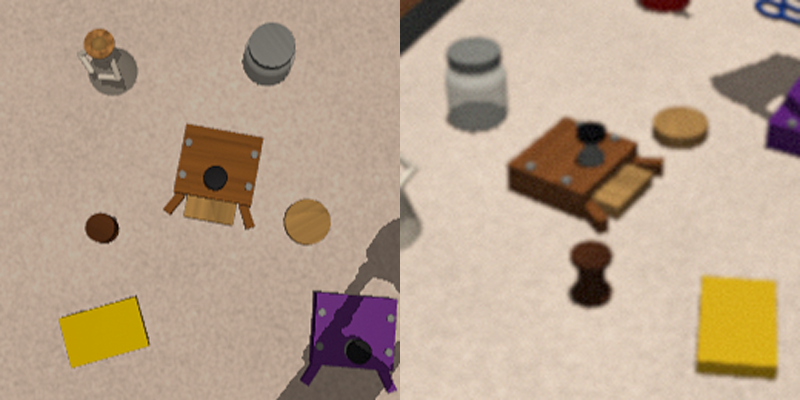

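The blank is home, square and flat in the mouth (left half, around (208,210)). The knob is back up at its starting pixels, and the bystanders are in place: no picture differences near them, and the spool mask's 3 mm shift looks like threshold noise.

```bash
python3 -c "
from workcell import bot
print(bot.finish_job())"
```

```text
the job is handed in; nothing more can be done
None
```

The blank is home against the back stop, the punch was pressed fully down once and has sprung back up. I handed the job in at about 16.6 s of the 51 s allowed; no verdict is reported.

- **Moving the blank:** I only pushed it with the spread fingers. First I pushed its long side to centre and square it, then its tail straight in under the bridge; it was never gripped.
- **Home check:** it stopped moving while the push force rose to about 8 N. The close-up measured its tail 29.6 mm in front of the deck, against 30 mm when fully home, and square to the bridge.
- **Punch check:** I pressed only after the blank was home. It reached the hard stop at 15.5 N after about 8 mm of travel. In both end views the knob is back at its starting pixels, within 0.3 px.
- **Other things on the table:** the disc measured exactly the same before and after, and the picture comparison showed no change at the spool, the yellow blank, the doll or the jar.
- **Checks that disagreed or are weaker:**
  - The spool's colour mask came out 3 mm off, which I put down to lighting because the pictures themselves did not differ there.
  - The comparison around the purple bridge was blurred by the arm and its shadow. The fingers never came near it, and it looks in place in the end view.

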